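# Turn the mandrel's flat up and set the sanding block on it

## Task

The round steel mandrel sits in a stiff bearing with its milled flat turned away to the side or underneath. Find the flat and turn the mandrel until the flat faces straight up, then set the sanding block down on the flat, lengthwise along the middle of it, ready to dress it, and let go. Leave the two bottles and the awl standing and lying as they are.

Things in the scene. Friction and masses are not known exactly. Their poses are not given: they have to be found in the camera images.
- mandrel (a joint): turn of the mandrel about its level long axis, rad: 0 = flat straight up; positive about its +x axis: at -1.57 the flat faces left (seen from the robot), at -3.14 straight down. Turns either way, no stops; the bearing's dry friction (0.2 N m) holds it wherever it is left. Starts between -2.4 and -0.8
- grip_mid (a point): centre of the round gripping length of the mandrel, a dark steel bar 50 mm in diameter, on its axis, 105 mm above the bench. x axis: along the bar, level, away from its free end (roughly away from the robot); z axis: the way the flat faces (turns with the bar). Fully round for 36 mm to both sides along x; the brass-faced bearing head, 36 mm radius about the axis, begins 39 mm behind (+x)
- flat_mid (a point): middle of the bright milled flat, on its surface. The flat is 100 mm long (x), 38 mm wide (y), 16 mm from the axis, and runs from the round length to the bar's free end, towards the robot. Axes as for grip_mid; z points straight out of the flat. With the flat up this point is 121 mm above the bench
- block_mid (a point): centre of the loose sanding block, wood on top and red-brown abrasive below: 35 mm wide (x), 86 mm long (y), 27 mm high (z up), about 0.06 kg, lying on the bench
- glue_bottle: white round bottle, 46 mm across and 101 mm tall, standing on the bench; origin at the centre of its underside; bystander
- paint_bottle: small red bottle with black cap, 34 mm across and 72 mm tall, standing on the bench; origin at the centre of its underside; bystander
- awl: awl with a yellow wooden handle, 133 mm long (y) and 26 mm wide, lying on the bench; origin at the centre of its underside; bystander
- stand: grey painted pedestal of the mandrel, fixed to the bench; origin on the bench under the axis, 36 mm before grip_mid; x along the mandrel, z up. Its base plate, 14 mm high, lies from 33 mm to 163 mm along x and 75 mm to each side; otherwise there is free space under the bar up to the bearing head
Things that resemble listed ones, but are neither listed nor needed, are in the scene too. Leave any blue or turquoise look-alike of the part that bears block_mid alone.

How it is judged:
On the way:
1. the flat has been turned to face up (within 0.12 rad), the block not yet on the mandrel (value of joint mandrel between -0.12 and 0.12 rad and distance between block_mid and flat_mid above 0.06 m), for 0.2 s.
At the end, for the whole second after the job is handed in: The mandrel's flat faces up within 0.12 rad; the sanding block lies flush on the flat, right side up, lengthwise (within 0.2 rad), its centre within 20 mm along and 10 mm across of the middle of the flat, at rest and released (value of joint mandrel between -0.12 and 0.12 rad and x of block_mid in the frame of flat_mid between -0.02 and 0.02 m and y of block_mid in the frame of flat_mid between -0.01 and 0.01 m and z of block_mid in the frame of flat_mid between 0.009 and 0.018 m and angle between the y axis of block_mid and the x axis of flat_mid, either way round below 0.2 rad and angle between the z axis of block_mid and the z axis of flat_mid, either way round below 0.1 rad and angle between block_mid's own z axis and vertical below 0.22 rad and linear speed of block below 0.02 m/s); the robot touches nothing.
It fails at once if a bottle or the awl is shifted by more than 30 mm or a bottle is tipped over (distance of any of glue_bottle, paint_bottle, awl from where it was at the start of the episode above 0.03 m or angle between any of glue_bottle, paint_bottle's own z axis and vertical above 0.5 rad).
It also fails if it takes over 64 s, if anything falls off the work surface, if the arm or the gripper's body presses on something with over 40 N, if the wrist force passes 120 N, or if a joint passes its speed limit or range.

## Robot

A 7-joint arm with a two-finger parallel gripper is mounted at the origin on a cart in front of the work surface, level with it; the furniture and walls round the work are solid. World frame = base frame: x ahead of the robot, y to its left, z up, the work surface at z = 0. Lengths are in m, angles in rad, forces in N, time in s.
With the tool pointing down it reaches from about 0.425 to 0.875 m from the base axis. Payload 8.4 kg.
Tool frame: the origin (TCP) lies midway between the tips of the shut fingers; the grasp point (between the pads) lies 19 mm behind it; z points along the fingers, y is the direction in which the jaws open and shut (so a half turn about z gives the same grasp; the last joint's range is limited). The gripper opens to 85 mm and grips with 20 to 120 N. Pads are 22 mm wide; open, the fingers measure 114 mm over their backs; the gripper's body (76 mm by 85 mm) begins 54 mm behind the grasp point. The pads swing forward as they close: fully open they stand 13 mm farther back than shut.
Start: joints at [-1.2, 0.333, 0.04, 1.465, -0.013, 1.343, -0.059], TCP at [0.294, 0.58, 0.231] pointing down, gripper open.
Joint ranges: [-2.58, 2.58], [-0.38, 2.09], [-1.3, 1.39], [0.25, 2.4], [-1.5, 4.64], [0.08, 2.09], [-2.65, 2.65]. Speed limits (rad/s): [2.22, 2.22, 2.79, 2.79, 3.14, 3.14, 3.14].

## Interface

Orientations are given as a 3x3 rotation matrix whose columns are the frame's x, y, z axes.
In Python, from bench import env gives the robot as it stands.
- The arm moves only by the shell command python3 -m pendant 'ROWS' [FORCE]. ROWS is JSON, a list of rows, each a list of 7 numbers: the shift along the world's x, y, z in units of 25 mm (1.0 is 25 mm), then the turn, a rotation vector about the world's x, y, z in degrees, then the gripper's target within -1 to 1 (fully open at 1, half-way at 0, shut at -1). In form: [[tx, ty, tz, rx, ry, rz, claw], ...]. A call has 1 to 10 rows; each row shifts and turns the pose as measured when the row begins; what a row does not reach is not made up. A row lasts 1/12 s, in which the tool goes at most 41.7 mm and 7.16 degrees, less where a joint would pass 70% of its speed; a pose out of reach is approached as far as the arm can. A call is refused whole if a number of a shift passes 1 or a number of a turn 7.16, either way. A call with a gripper value outside its range is refused whole. The fingers move at their own pace and stop on an object; FORCE is the grip in N (left out, the last holds). Time passes only in rows, so rows that do not move let the fingers close. It gives the time, the measured TCP pose, the force and the opening at its end, in the units of the state.
- env.sense(): the state, without advancing time (a new reading comes with each control period).
- env.capture(name): name is "scene" or "top"; returns a dict with "frame" (400x640x3 uint8, red, green, blue), "fx", "fy", "cx", "cy" (pixels), "R" (3x3) and "t" (3): a world point X has camera coordinates R X + t. Camera axes: x right, y down, z forward; pixel columns grow to the right and rows downward; lengths in m; the calibration is good to about 2 mm. A picture is of the moment at which its call begins. There is no depth.
- env.job_done(): hands the job in, once; it reports no verdict.
Trained networks look in the newest picture that a camera, given by its name, has taken for a name from the list of things; names that differ only in an ending like _2 or _b are one class to them, and where a whole thing is asked for, a point or a joint stands for the part that bears it (a point fixed in the world has none). Each returns a list of dicts, best first, with "confidence" (0 to 1); they miss things now and then, are a little off and sometimes report something else, mostly with a low value. They report only what shows in the picture. A call takes as long as a camera call. They do not tell look-alikes from the thing itself.
- env.spot_in(camera, query): "box" ([left, top, right, bottom] in pixels, round what is visible of it).
- env.trace(camera, query): "region" (400x640 bool, what is visible of it) and "box" ([left, top, right, bottom] in pixels, round what is visible of it).
- env.spot_point(camera, query): "location" ([column, row] in pixels: a listed point, or the origin of a listed thing).
The state is a dict: "time_s": time; "q": joint angles; "dq": joint speeds; "tau": joint torques, N m; "tool_pos": TCP position; "eef_rot": TCP orientation; "contact_force": force on the tool from outside, world axes, zero at the start; "torque": the same for the moment, N m; "width": opening from 0.0 (shut) to 1.0 (fully open).
Only numpy, scipy, OpenCV 4.12 (cv2) and the standard library are available. Lean on these libraries where they do the work, as an engineer would, in place of code of your own. Each camera call takes 0.05 s, during which the arm holds its last target.

## Working session

There is one attempt and no reset: what is moved stays moved. The work goes in short steps, Python scripts to look and compute and a shell command to move; the robot and the scene stay as the last step left them, time stands still between calls to the robot, and variables do not carry over. Pictures are saved under pics/ and viewed, and the job is handed in when it is done.

```bash
mkdir -p pics; ls; cat > h.py <<'E'
import numpy as np, cv2, json
from bench import env
def cap(cam,name=None):
    c=env.capture(cam)
    if name: cv2.imwrite(f'pics/{name}.png',c['frame'][:,:,::-1])
    return c
def ray(c,px):
    R=np.array(c['R']);t=np.array(c['t'])
    d=R.T@np.array([(px[0]-c['cx'])/c['fx'],(px[1]-c['cy'])/c['fy'],1.]); o=-R.T@t
    return o,d/np.linalg.norm(d)
def onz(c,px,z):
    o,d=ray(c,px); return o+d*(z-o[2])/d[2]
def tri(c1,p1,c2,p2):
    o1,d1=ray(c1,p1);o2,d2=ray(c2,p2)
    s=np.linalg.lstsq(np.c_[d1,-d2],o2-o1,rcond=None)[0]
    a=o1+s[0]*d1;b=o2+s[1]*d2
    return (a+b)/2,np.linalg.norm(a-b)
def proj(c,X):
    x=np.array(c['R'])@np.array(X)+np.array(c['t']); return np.array([c['fx']*x[0]/x[2]+c['cx'],c['fy']*x[1]/x[2]+c['cy']])
E
python3 - <<'E'
from h import *
np.set_printoptions(precision=4,suppress=True)
C={k:cap(k,k+'0') for k in('scene','top')}
for k,c in C.items(): print(k,'cam pos',-np.array(c['R']).T@c['t'],c['fx'])
for q in['grip_mid','flat_mid','block_mid','glue_bottle','paint_bottle','awl','stand']:
    for k,c in C.items():
        for r in env.spot_point(k,q)[:3]: print(q,k,np.round(r['location'],1),round(r['confidence'],2))
s=env.sense();print(s['time_s'],s['tool_pos'],s['eef_rot'],s['width'])
E
```

```text
pics
scene cam pos [ 0.1717 -0.518   0.9501] 432.8362721111101
top cam pos [0.3782 0.0942 1.0709] 401.9433930347967
grip_mid scene [336.8 189.6] 0.62
grip_mid top [310.1 172.6] 0.66
flat_mid scene [303.4 198.5] 0.87
flat_mid top [301.1 203.1] 0.85
block_mid scene [368.  341.5] 0.86
block_mid scene [344.9 268. ] 0.86
block_mid scene [322.4 313.3] 0.77
block_mid top [377.5 207.8] 0.68
block_mid top [451.8 231.6] 0.62
block_mid top [407.6 244.5] 0.55
glue_bottle top [217.1 201.3] 0.82
paint_bottle scene [394.6 283. ] 0.48
paint_bottle top [411.9 172.9] 0.53
awl scene [238.5 185.9] 0.71
awl top [218.6 248.8] 0.63
stand scene [323.3 219.6] 0.57
stand top [314.6 192.3] 0.81
0.8 [0.2943 0.5796 0.2313] [[-0.8916  0.4528 -0.    ]
 [ 0.4528  0.8916  0.    ]
 [ 0.      0.     -1.    ]] 0.9994126971850062
```

View pics/scene0.png

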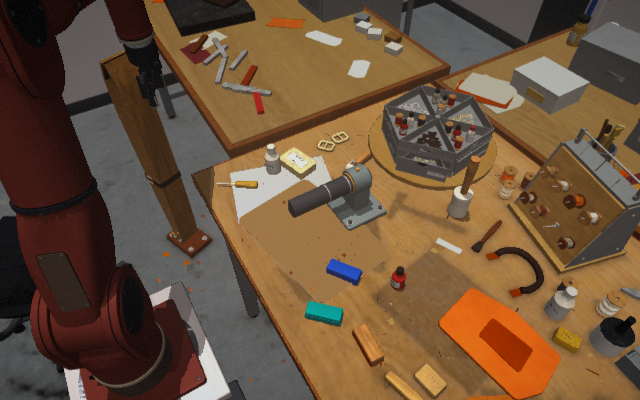

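View pics/top0.png

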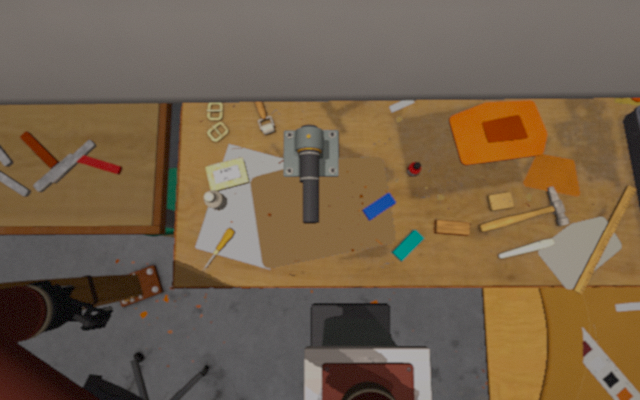

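```bash
python3 - <<'E'
from h import *
np.set_printoptions(precision=4,suppress=True)
a=cv2.imread('pics/scene0.png');b=cv2.imread('pics/top0.png')
x=cv2.resize(a[320:400,320:440],(400,267),interpolation=cv2.INTER_CUBIC)
y=cv2.resize(b[205:250,420:490],(400,257),interpolation=cv2.INTER_CUBIC)
z=cv2.resize(a[150:240,275:395],(400,300),interpolation=cv2.INTER_CUBIC)
w=cv2.resize(b[115:230,265:365],(345,300)[::1],interpolation=cv2.INTER_CUBIC)
o=np.zeros((580,800,3),np.uint8);o[:267,:400]=x;o[:257,400:]=y;o[270:570,:400]=z;o[270:570,400:745]=w
cv2.imwrite('pics/crop1.png',o)
C={k:cap(k) for k in('scene','top')}
def m(q,k): return env.trace(k,q)
for k in C:
    for r in m('block_mid',k):
        ys,xs=np.nonzero(r['region']); rect=cv2.minAreaRect(np.c_[xs,ys].astype(np.float32))
        print(k,r['box'],round(r['confidence'],2),rect)
        bx=cv2.boxPoints(rect); print([onz(C[k],p,0.027)[:2] for p in bx], onz(C[k],rect[0],.02))
for q,ps,pt in [('grip',(336.8,189.6),(310.1,172.6)),('flat',(303.4,198.5),(301.1,203.1)),('block',(368,341.5),(451.8,231.6)),('awl',(238.5,185.9),(218.6,248.8)),('paint',(394.6,283),(411.9,172.9)),('stand',(323.3,219.6),(314.6,192.3))]:
    print(q,tri(C['scene'],ps,C['top'],pt))
print('glue',onz(C['top'],(217.1,201.3),0.))
E
```

```text
scene [353.5, 324.8, 386.8, 364.5] 0.98 ((367.66925048828125, 344.5461120605469), (41.79970169067383, 18.729244232177734), 60.2551155090332)
[array([ 0.4323, -0.1868]), array([ 0.4765, -0.1871]), array([ 0.4671, -0.2797]), array([ 0.4254, -0.2782])] [ 0.4522 -0.2321  0.02  ]
scene [304.4, 299.7, 341.6, 324.8] 0.86 ((323.6176452636719, 313.0294189453125), (37.593021392822266, 18.190170288085938), 14.03624439239502)
[array([ 0.3598, -0.1041]), array([ 0.3909, -0.0699]), array([ 0.4522, -0.1345]), array([ 0.4199, -0.1663])] [ 0.4075 -0.1162  0.02  ]
scene [329.6, 259.2, 363.4, 286.0] 0.78 ((343.71234130859375, 271.2671203613281), (36.165714263916016, 17.32209014892578), 20.556045532226562)
[array([ 0.4616, -0.0267]), array([0.4997, 0.0066]), array([ 0.5522, -0.0693]), array([ 0.5135, -0.0998])] [ 0.5093 -0.0444  0.02  ]
top [363.8, 193.3, 396.6, 222.1] 0.96 ((378.0439147949219, 206.2951202392578), (13.581281661987305, 33.6321907043457), 57.09476089477539)
[array([0.5023, 0.0133]), array([ 0.55  , -0.0615]), array([ 0.5197, -0.0799]), array([ 0.4723, -0.0053])] [ 0.5119 -0.0341  0.02  ]

[... 304 characters left out ...]
8125, 227.36209106445312), (35.12824249267578, 14.034687042236328), 4.763641834259033)
[array([ 0.441 , -0.1722]), array([ 0.4771, -0.1768]), array([ 0.4691, -0.2664]), array([ 0.4331, -0.2613])] [ 0.4555 -0.2213  0.02  ]
grip (array([0.5929, 0.138 , 0.103 ]), np.float64(0.014711347788955005))
flat (array([0.5123, 0.163 , 0.0928]), np.float64(0.0012308813614703795))
block (array([ 0.4502, -0.2253,  0.0218]), np.float64(0.012516961659145058))
awl (array([ 0.4062,  0.3897, -0.0067]), np.float64(0.005900630752223591))
paint (array([ 0.6051, -0.1299,  0.0029]), np.float64(0.0015622974877920676))
stand (array([0.5537, 0.1325, 0.0091]), np.float64(0.003298588779699853))
glue [0.5308 0.3974 0.    ]
```

View pics/crop1.png

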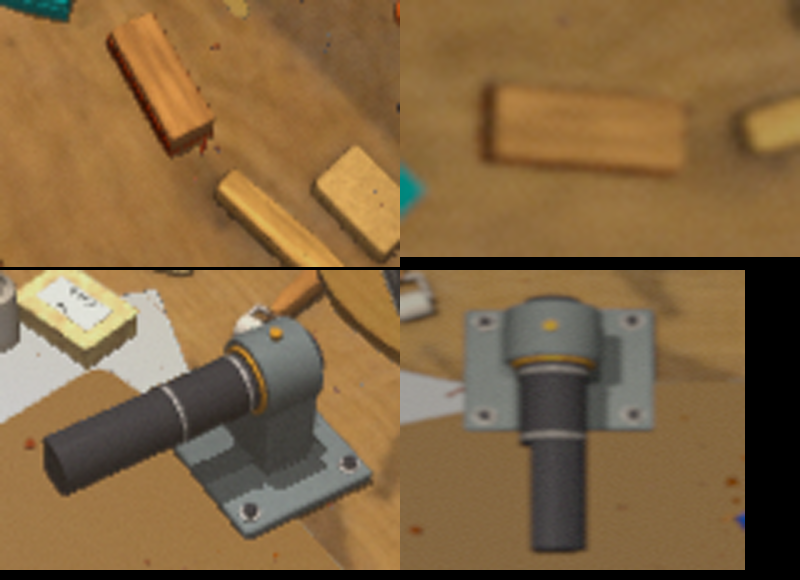

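```bash
cat > fit.py <<'E'
from h import *
from scipy.optimize import minimize, differential_evolution
S=4
def secs(th,n=48):
    a=np.linspace(-np.pi,np.pi,n,endpoint=False)
    rnd=np.c_[np.sin(a),np.cos(a)]*.025
    b=np.linspace(np.arccos(.64),2*np.pi-np.arccos(.64),n)
    D=np.c_[np.sin(b),np.cos(b)]*.025   # (v,w): w along flat normal
    c,s=np.cos(th),np.sin(th)
    D=np.c_[D[:,0]*c-D[:,1]*s, D[:,0]*s+D[:,1]*c] # (y,z) rot about x by th
    return rnd,D
def render(c,p,x0,y0,yaw,th):
    rnd,D=secs(th); m=np.zeros((400*S//2,640*S//2),np.uint8) if 0 else np.zeros((1600,2560),np.uint8)
    ca,sa=np.cos(yaw),np.sin(yaw)
    for sec,xa,xb in((rnd,-.036,.039),(D,-.136,-.036)):
        P=[]
        for x in(xa,xb):
            for y,z in sec: P.append((x0+ca*x-sa*y,y0+sa*x+ca*y,.105+z))
        P=np.array(P).T
        q=np.array(c['R'])@P+np.array(c['t'])[:,None]
        uv=np.c_[c['fx']*q[0]/q[2]+c['cx'],c['fy']*q[1]/q[2]+c['cy']]
        h=cv2.convexHull(((uv+.5)*S).astype(np.float32)).round().astype(np.int32)
        cv2.fillConvexPoly(m,h,255)
    return m
def crop(c): return None
E
python3 - <<'E'
from fit import *
np.set_printoptions(precision=4,suppress=True)
C={k:cap(k) for k in('scene','top')}
M={}
for k in C:
    for q in ('mandrel','stand'):
        r=env.trace(k,q)
        for i in r: print(k,q,i['box'],round(i['confidence'],2),i['region'].sum())
        M[k,q]=r[0]['region'] if r else None
np.save('masks.npy',M,allow_pickle=True)
import pickle;pickle.dump((C,M),open('s0.pkl','wb'))
o=np.zeros((600,800,3),np.uint8)
for k,(u,v),off in(('scene',(280,155),0),('top',(260,120),400)):
    a=C[k]['frame'][v:v+100,u:u+100,::-1]; o[:400,off:off+400]=cv2.resize(a,(400,400),interpolation=cv2.INTER_CUBIC)
    for q,col in(('mandrel',(0,0,255)),('stand',(0,255,0))):
        if M[k,q] is None: continue
        m=cv2.resize(M[k,q][v:v+100,u:u+100].astype(np.uint8),(400,400),interpolation=cv2.INTER_NEAREST)
        cs,_=cv2.findContours(m,cv2.RETR_EXTERNAL,cv2.CHAIN_APPROX_NONE)
        cv2.drawContours(o[:400,off:off+400],cs,-1,col,1) if 0 else [cv2.polylines(o,[c_+np.array([off,0])],True,col,1) for c_ in cs]
a=C['scene']['frame'][185:220,283:330,::-1]; o[402:600,0:266]=cv2.resize(a,(266,198),interpolation=cv2.INTER_CUBIC)
cv2.imwrite('pics/m0.png',o)
E
```

```text
scene mandrel [286.0, 174.0, 356.6, 216.6] 0.61 1241
scene stand [286.7, 164.9, 387.5, 228.8] 0.56 3184
top mandrel [298.7, 121.7, 323.0, 224.8] 0.77 1357
top stand [285.9, 125.7, 340.5, 226.1] 0.85 3575
```

View pics/m0.png

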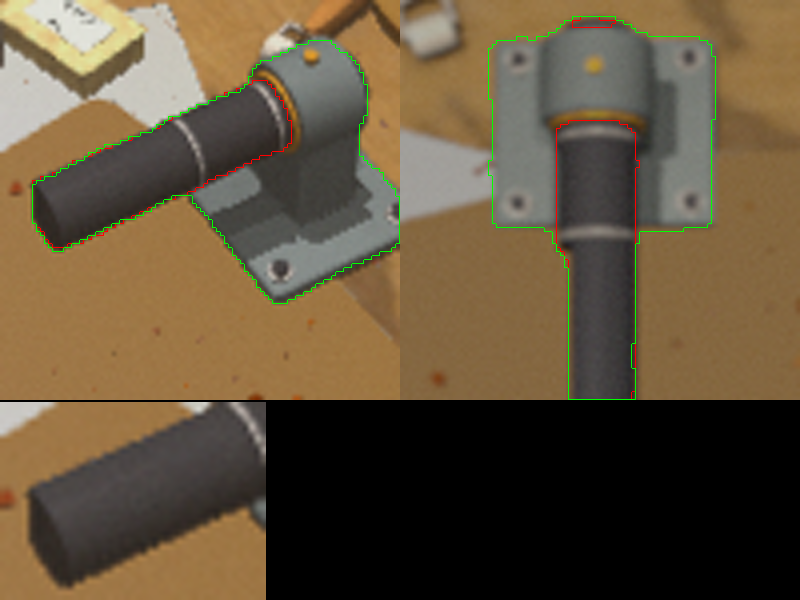

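```bash
cat >> fit.py <<'E'
def fitmasks(C,M,x0,th0s,z=.105):
    T={}
    for k in C:
        m=M[k].astype(np.float32).copy()
        n,l,s,_=cv2.connectedComponentsWithStats(m.astype(np.uint8)); m=(l==1+np.argmax(s[1:,4])).astype(np.float32)
        T[k]=m
    def cost(p):
        e=0
        for k in C:
            r=cv2.resize(render(C[k],None,*p),(640,400),interpolation=cv2.INTER_AREA)/255.
            e+=np.abs(r-T[k]).sum()
        return e
    out=[]
    for t in th0s:
        p0=np.array([*x0,t]); sx=np.array([p0]+[p0+d for d in np.diag([.006,.006,.05,.25])])
        r=minimize(cost,p0,method='Nelder-Mead',options=dict(initial_simplex=sx,maxfev=160,xatol=1e-4,fatol=.3))
        out.append((r.fun,r.x))
    return out
E
python3 - <<'E'
from fit import *
import pickle
np.set_printoptions(precision=4,suppress=True)
C,M=pickle.load(open('s0.pkl','rb'))
m={k:M[k,'mandrel'].copy() for k in C}; 
for f,x in fitmasks(C,m,(.593,.136,0),(-.8,-1.2,-1.6,-2.0,-2.4)): print(f,x)
E
```

```text
291.2549019607843 [ 0.5991  0.1438  0.0179 -0.5499]
203.98039215686273 [ 0.599   0.1433 -0.0087 -1.427 ]
203.2 [ 0.5989  0.1438  0.005  -1.6066]
240.90980392156862 [ 0.5983  0.143   0.0253 -1.7939]
308.0156862745098 [ 0.5988  0.1434  0.0298 -2.6328]
```

```bash
python3 - <<'E'
from fit import *
import pickle
np.set_printoptions(precision=4,suppress=True)
C,M=pickle.load(open('s0.pkl','rb'))
m={k:M[k,'mandrel'].copy() for k in C}
m['top'][:149]=0
for f,x in fitmasks(C,m,(.597,.142,0),(-1.3,-1.5,-1.7)): print(f,x); 
best=x
o=np.zeros((600,800,3),np.uint8)
for k,(u,v),off in(('scene',(280,155),0),('top',(260,140),400)):
    a=C[k]['frame'][v:v+100,u:u+100,::-1]; b=cv2.resize(a,(400,400),interpolation=cv2.INTER_CUBIC)
    r=render(C[k],None,*x)[v*4:v*4+400,u*4:u*4+400]
    cs,_=cv2.findContours(r,cv2.RETR_EXTERNAL,cv2.CHAIN_APPROX_NONE)
    cv2.drawContours(b,cs,-1,(0,255,255),1); o[:400,off:off+400]=b
cv2.imwrite('pics/m1.png',o)
E
```

```text
185.81960784313725 [ 0.599   0.1437  0.0059 -1.3867]
186.80392156862746 [ 0.599   0.1435  0.0115 -1.3405]
216.85490196078433 [ 0.5988  0.1435 -0.006  -1.562 ]
```

View pics/m1.png

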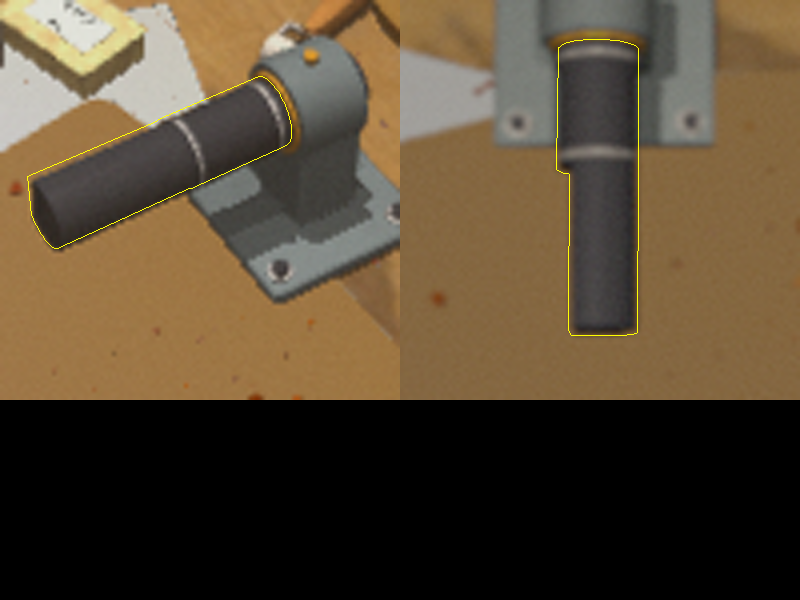

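```bash
python3 -m pendant '[[0,-0.5,1,0,0,2,1],[0.3,-0.9,1,0,0,2,1],[0.6,-0.9,0.2,0,0,3,1],[0.6,-0.9,0,0,0,3,1],[0.6,-0.9,0,0,0,3,1],[0.6,-0.9,0,0,0,3,1],[0.7,-0.9,0,0,0,3,1],[0.7,-0.9,0,0,0,3,1],[0.7,-0.9,0,0,0,3,1],[0.7,-0.9,0,0,0,3,1]]' 60
```

```text
time_s: 2.13
tool_pos: [0.4288, 0.3606, 0.2884]
eef_rot: [[-0.999, -0.054, -0.0], [-0.054, 0.999, 0.001], [0.0, 0.001, -1.0]]
contact_force: [0.4, 0.6, -0.1]
width: 1.004
```

```bash
python3 -m pendant '[[0.8,-0.5,0,-3,0,-1,1],[0.9,-0.7,0,-6,0,-1,1],[0.9,-0.7,0,-6,0,-1,1],[0.9,-0.7,0,-6,0,0,1],[0.9,-0.7,-0.2,-6,0,0,1],[0.9,-0.7,-0.3,-6,0,0,1],[0.9,-0.7,-0.3,-6,0,0,1],[0.4,-0.4,-0.3,-6,0,0,1]]'
```

```text
time_s: 2.8
tool_pos: [0.6072, 0.2186, 0.2727]
eef_rot: [[-1.0, 0.017, 0.004], [0.01, 0.694, -0.72], [-0.015, -0.72, -0.694]]
contact_force: [0.8, -0.4, 0.4]
width: 0.999
```

```bash
python3 -m pendant '[[-0.3,0.1,-0.9,0,0,0,1],[-0.2,0.1,-0.9,0,0,0,1],[0,0,-0.9,0,0,0,1],[0,0,-0.8,0,0,0,1],[0,0,-0.2,0,0,0,1]]'; python3 - <<'E'
from h import *
cap('scene','s1');cap('top','t1')
E
```

```text
time_s: 3.22
tool_pos: [0.5947, 0.224, 0.1684]
eef_rot: [[-1.0, 0.011, 0.0], [0.007, 0.683, -0.731], [-0.008, -0.731, -0.683]]
contact_force: [-1.1, -0.7, -0.5]
width: 1.0
```

View pics/s1.png

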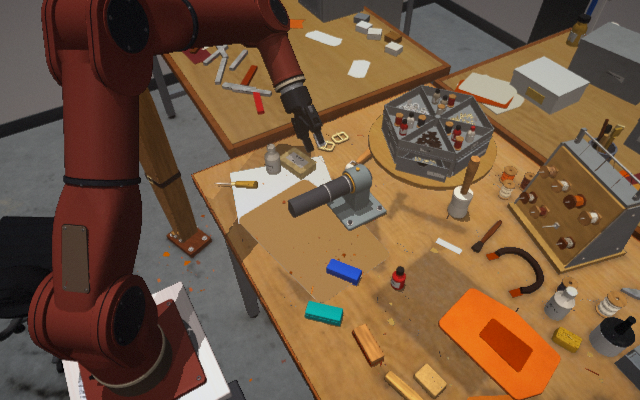

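```bash
python3 -m pendant '[[0,-0.25,0.26,0,0,-0.5,1],[0,-0.6,-0.55,0,0,0,1],[0,-0.6,-0.55,0,0,0,1],[0,-0.6,-0.55,0,0,0,1],[0,-0.6,-0.55,0,0,0,1],[0,0,0,0,0,0,1]]'
```

```text
time_s: 3.82
tool_pos: [0.6005, 0.1557, 0.135]
eef_rot: [[-0.999, 0.032, 0.004], [0.019, 0.69, -0.724], [-0.026, -0.723, -0.69]]
contact_force: [-0.2, -1.4, -0.2]
width: 1.001
```

```bash
python3 -m pendant '[[-0.1,0.3,-0.4,0,-0.5,-1,1],[-0.1,0,0,0,-0.5,-0.5,1],[0,0,0,0,0,0,1]]'
```

```text
time_s: 4.07
tool_pos: [0.598, 0.163, 0.1321]
eef_rot: [[-0.997, 0.072, -0.001], [0.05, 0.691, -0.721], [-0.051, -0.719, -0.693]]
contact_force: [-0.1, -0.7, 0.6]
width: 1.0
```

```bash
python3 -m pendant '[[0,0,-0.3,0,1.5,1.5,1],[0,0,0,0,1.4,1.4,1],[0,0,0,0,0,0,1]]'
```

```text
time_s: 4.32
tool_pos: [0.6001, 0.1654, 0.1301]
eef_rot: [[-1.0, -0.0, 0.006], [-0.004, 0.696, -0.718], [-0.004, -0.718, -0.696]]
contact_force: [0.0, -0.3, 0.4]
width: 1.001
```

```bash
python3 -m pendant '[[-0.1,-0.35,-0.42,0,0,0,1],[-0.1,-0.35,-0.42,0,0,0,1],[0,-0.35,-0.4,0,0,0,1],[0,-0.3,-0.35,0,0,0,1],[0,0,0,0,0,0,1]]'
```

```text
time_s: 4.73
tool_pos: [0.5969, 0.1319, 0.0927]
eef_rot: [[-1.0, 0.005, 0.012], [-0.005, 0.699, -0.715], [-0.012, -0.715, -0.699]]
contact_force: [-0.9, -0.5, -0.3]
width: 1.001
```

```bash
python3 -m pendant '[[0,0,0,0,0,0,-1],[0,0,0,0,0,0,-1],[0,0,0,0,0,0,-1],[0,0,0,0,0,0,-1],[0,0,0,0,0,0,-1],[0,0,0,0,0,0,-1]]' 60; python3 - <<'E'
from h import *
cap('scene','s2');cap('top','t2')
a=cv2.imread('pics/s2.png')[100:260,250:420];b=cv2.imread('pics/t2.png')[80:240,230:400]
cv2.imwrite('pics/c2.png',np.hstack([cv2.resize(a,(400,376)),cv2.resize(b,(400,376))]))
E
```

```text
time_s: 5.23
tool_pos: [0.597, 0.1303, 0.0941]
eef_rot: [[-1.0, 0.007, 0.01], [-0.002, 0.697, -0.717], [-0.012, -0.717, -0.697]]
contact_force: [-0.8, -2.3, -0.8]
width: 0.568
```

View pics/c2.png

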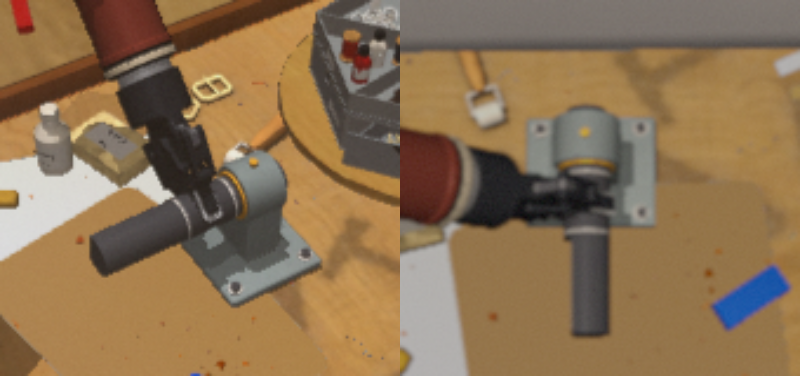

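```bash
python3 -m pendant '[[0,0.06,-0.06,6,0,0,-1],[0,0.07,-0.05,6,0,0,-1],[0,0.07,-0.04,6,0,0,-1],[0,0.08,-0.03,6,0,0,-1]]' 80
```

```text
time_s: 5.67
tool_pos: [0.5967, 0.1358, 0.0904]
eef_rot: [[-1.0, -0.002, 0.011], [-0.006, 0.926, -0.377], [-0.01, -0.377, -0.926]]
contact_force: [1.7, -5.6, -18.0]
width: 0.559
```

```bash
python3 -m pendant '[[0,0.09,-0.05,6,0,0,-1],[0,0.09,-0.04,6,0,0,-1],[0,0.09,-0.02,6,0,0,-1],[0,0.09,0,6,0,0,-1]]' 80
```

```text
time_s: 6.0
tool_pos: [0.5968, 0.1425, 0.0893]
eef_rot: [[-1.0, -0.003, 0.016], [-0.002, 0.999, 0.046], [-0.016, 0.046, -0.999]]
contact_force: [0.9, 1.2, -21.8]
width: 0.559
```

```bash
python3 -m pendant '[[0,0.08,0.01,6,0,0,-1],[0,0.08,0.02,6,0,0,-1],[0,0.08,0.03,6,0,0,-1]]' 80; python3 - <<'E'
from h import *
cap('scene','s3');cap('top','t3')
a=cv2.imread('pics/s3.png')[100:260,250:420];b=cv2.imread('pics/t3.png')[80:240,230:400]
cv2.imwrite('pics/c3.png',np.hstack([cv2.resize(a,(400,376)),cv2.resize(b,(400,376))]))
E
```

```text
time_s: 6.25
tool_pos: [0.5968, 0.1476, 0.0904]
eef_rot: [[-1.0, -0.005, 0.021], [0.003, 0.932, 0.363], [-0.021, 0.363, -0.931]]
contact_force: [-1.5, 3.3, -20.3]
width: 0.559
```

View pics/c3.png

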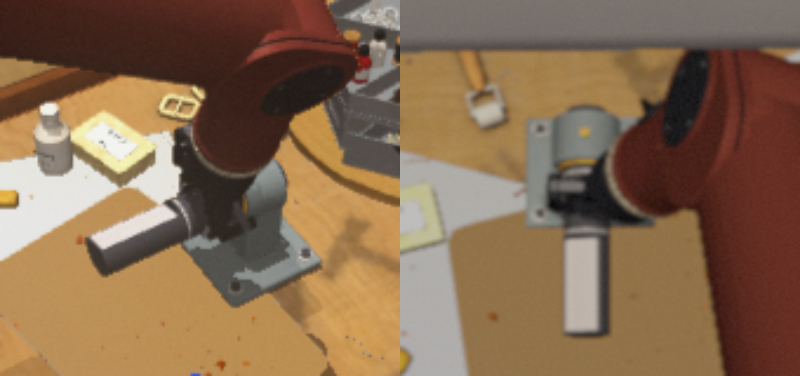

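```bash
cat > flat.py <<'E'
from h import *
from scipy.optimize import minimize
import sys
def corners(x0,y0,yaw,th,z0=.105):
    ca,sa=np.cos(yaw),np.sin(yaw);P=[]
    for x,v in((-.136,-.0192),(-.136,.0192),(-.036,.0192),(-.036,-.0192)):
        y=v*np.cos(th)-.016*np.sin(th); z=v*np.sin(th)+.016*np.cos(th)
        P.append((x0+ca*x-sa*y,y0+sa*x+ca*y,z0+z))
    return P
def run(show=None):
    out=[];T={};C={}
    for k,roi in(('top',(285,165,335,235)),('scene',(280,165,350,225))):
        c=cap(k);C[k]=c
        hsv=cv2.cvtColor(c['frame'],cv2.COLOR_RGB2HSV)
        u0,v0,u1,v1=roi
        m=np.zeros((400,640),np.uint8); s=hsv[v0:v1,u0:u1]
        m[v0:v1,u0:u1]=((s[...,1]<60)&(s[...,2]>115))
        n,l,st,_=cv2.connectedComponentsWithStats(m)
        g=proj(c,(.513,.1435,.121)).round().astype(int)
        lab=l[g[1],g[0]]; 
        if lab==0: lab=1+np.argmax(st[1:,4])
        T[k]=(l==lab).astype(np.float32); 
    def poly(c,p):
        uv=np.array([proj(c,X) for X in corners(*p)]); m=np.zeros((1600,2560),np.uint8)
        cv2.fillPoly(m,[((uv+.5)*4).round().astype(np.int32)],255); return m
    for ks in(('top',),('scene',),('top','scene')):
        def cost(p): return sum(np.abs(cv2.resize(poly(C[k],p),(640,400),interpolation=cv2.INTER_AREA)/255.-T[k]).sum() for k in ks)+1e3*((p[0]-.599)/.05)**2+ 1e3*((p[1]-.1435)/.05)**2+1e3*(p[2]/.5)**2
        best=min((minimize(cost,[.599,.1435,0.004,t],method='Nelder-Mead',options=dict(initial_simplex=np.array([[.599,.1435,.004,t]]+[np.array([.599,.1435,.004,t])+d for d in np.diag([.003,.003,.02,.15])]),maxfev=200)) for t in(-.5,-.2,.1,.4)),key=lambda r:r.fun)
        print(ks,[int(T[k].sum()) for k in ks],round(best.fun,1),np.round(best.x,4)); 
    if show:
        o=[]
        for k,(u,v) in(('scene',(275,160)),('top',(260,150))):
            b=cv2.resize(C[k]['frame'][v:v+80,u:u+80,::-1],(400,400),interpolation=cv2.INTER_CUBIC)
            m=cv2.resize(poly(C[k],best.x)[v*4:v*4+320,u*4:u*4+320],(400,400)); cs,_=cv2.findContours((m>99).astype(np.uint8),0,1); cv2.drawContours(b,cs,-1,(0,0,255),1)
            m=cv2.resize(T[k][v:v+80,u:u+80],(400,400),interpolation=0); cs,_=cv2.findContours((m>.5).astype(np.uint8),0,1); cv2.drawContours(b,cs,-1,(0,255,0),1)
            o.append(b)
        cv2.imwrite(f'pics/{show}.png',np.hstack(o))
    return best.x
if __name__=='__main__': run(sys.argv[1])
E
python3 flat.py f3
```

```text
('top',) [596] 31.3 [ 0.6003  0.1428  0.0035 -0.3351]
('scene',) [607] 356.7 [ 0.5989  0.1418  0.014  -0.3616]
('top', 'scene') [596, 607] 403.8 [ 0.6     0.1424  0.0031 -0.3471]
```

View pics/f3.png

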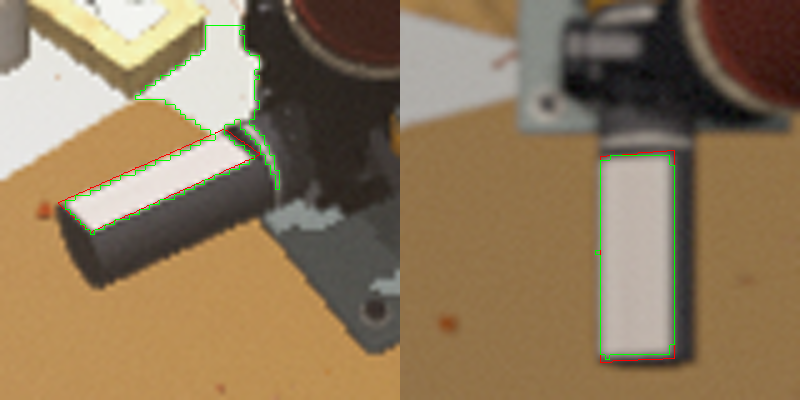

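```bash
python3 -m pendant '[[0,0.08,0.02,6.2,0,0,-1],[0,0.07,0.03,6.2,0,0,-1],[0,0.07,0.03,6.2,0,0,-1],[0,0,0,0,0,0,-1]]' 80; python3 flat.py f4
```

```text
time_s: 6.78
tool_pos: [0.5968, 0.152, 0.0929]
eef_rot: [[-1.0, -0.007, 0.02], [0.008, 0.765, 0.644], [-0.02, 0.644, -0.765]]
contact_force: [0.5, 5.1, 3.1]
width: 0.559
('top',) [644] 22.8 [ 0.5997  0.1424  0.0038 -0.1238]
('scene',) [664] 297.7 [ 0.5993  0.141   0.0138 -0.0732]
('top', 'scene') [644, 664] 361.6 [ 0.5993  0.1409 -0.0008 -0.1669]
```

View pics/f4.png

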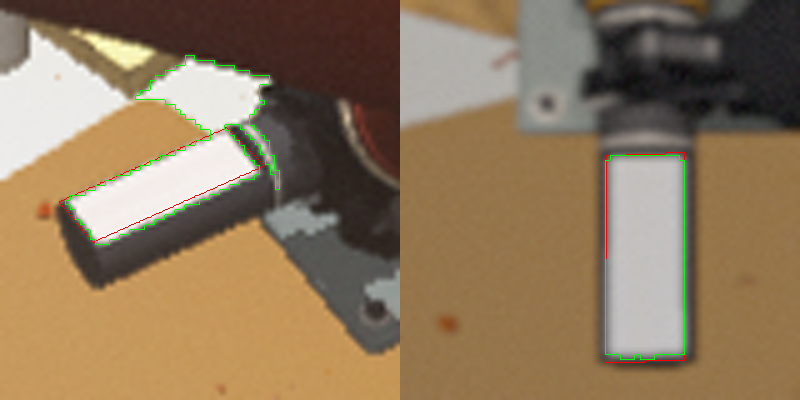

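```bash
cat > prof.py <<'E'
from h import *
from scipy.optimize import least_squares
# sample top image in metric coordinates on plane z=.105 around axis
def prof(y0=.1428,yaw=.004,x0=.5997,k='top'):
    c=cap(k); g=cv2.cvtColor(c['frame'],cv2.COLOR_RGB2GRAY).astype(np.float32)
    xs=np.linspace(-.125,-.05,60); ys=np.arange(-.04,.0401,.0005)
    acc=[]
    U=np.zeros((len(xs),len(ys),2),np.float32)
    for i,x in enumerate(xs):
        for j,y in enumerate(ys): U[i,j]=proj(c,(x0+x-yaw*y,y0+yaw*x+y,.105))
    v=cv2.remap(g,U[...,0],U[...,1],cv2.INTER_CUBIC).mean(0)
    return ys,v,c
def pred(c,y0,th,x=.513):
    o=-np.array(c['R']).T@c['t']
    def onplane(y,z): # project to z=.105 plane
        s=(o[2]-.105)/(o[2]-z); return o[1]+(y-o[1])*s
    # silhouette via many pts
    b=np.linspace(np.arccos(.64),2*np.pi-np.arccos(.64),400)
    # (v,w)->y,z ; flat normal (-sin th, cos th), v dir (cos th, sin th)
    v,w=.025*np.sin(b),.025*np.cos(b)
    Y=v*np.cos(th)-w*np.sin(th);Z=v*np.sin(th)+w*np.cos(th)
    q=onplane(y0+Y,.105+Z)
    f=[onplane(y0+e*np.cos(th)-.016*np.sin(th),.105+e*np.sin(th)+.016*np.cos(th)) for e in(-.0192,.0192)]
    return np.array([q.min(),*f,q.max()])
if __name__=='__main__':
    np.set_printoptions(precision=4,suppress=True)
    ys,v,c=prof()
    d=np.gradient(v)
    for y,a in list(zip(ys,v))[::4]: print(round(float(y)*1e3,1),int(a),end=' | ')
    print()
    mid=len(ys)//2
    fl=v[mid-15:mid+15].mean()
    # flat edges: half crossing between flat value and dark min
    E=[]
    for sgn in(-1,1):
        idx=range(mid,len(ys) if sgn>0 else -1,sgn); seq=[(ys[i],v[i]) for i in idx]
        yy=np.array([s[0] for s in seq]);vv=np.array([s[1] for s in seq])
        imin=np.argmin(vv[:70]); dark=vv[imin]
        h=(fl+dark)/2; i=np.argmax(vv<h); e1=yy[i-1]+(yy[i]-yy[i-1])*(vv[i-1]-h)/(vv[i-1]-vv[i])
        bg=vv[imin+14:imin+24].mean(); h=(bg+dark)/2; j=imin+np.argmax(vv[imin:]>h); e2=yy[j-1]+(yy[j]-yy[j-1])*(h-vv[j-1])/(vv[j]-vv[j-1])
        E.append((e1,e2,dark,bg))
    m=np.array([E[0][1],E[0][0],E[1][0],E[1][1]])+.1428
    print('meas',m,fl,E)
    r=least_squares(lambda p:(pred(c,p[0],p[1])-m)*1e3,[.143,-.05]); print('fit',r.x,r.fun)
    for t in(-.2,-.1,0,.1): 
        q=least_squares(lambda p:(pred(c,p[0],t)-m)*1e3,[.143]); print(t,q.x,q.fun)
E
python3 prof.py
```

```text
-40.0 121 | -38.0 121 | -36.0 121 | -34.0 121 | -32.0 121 | -30.0 122 | -28.0 121 | -26.0 117 | -24.0 101 | -22.0 73 | -20.0 74 | -18.0 111 | -16.0 155 | -14.0 178 | -12.0 189 | -10.0 193 | -8.0 193 | -6.0 192 | -4.0 192 | -2.0 192 | 0.0 192 | 2.0 192 | 4.0 192 | 6.0 192 | 8.0 192 | 10.0 192 | 12.0 193 | 14.0 193 | 16.0 186 | 18.0 168 | 20.0 136 | 22.0 98 | 24.0 88 | 26.0 104 | 28.0 119 | 30.0 122 | 32.0 121 | 34.0 121 | 36.0 121 | 38.0 121 | 40.0 121 | 
meas [0.1192 0.1257 0.1627 0.1688] 192.26538 [(np.float64(-0.017075943131160783), np.float64(-0.023577421667194683), np.float32(68.57924), np.float32(122.11788)), (np.float64(0.0198806840327884), np.float64(0.025988030308260614), np.float32(86.44267), np.float32(121.88397))]
fit [0.144  0.0357] [-0.2794 -1.0491  1.088   0.2377]
-0.2 [0.1421] [-2.1286  1.4031  2.2858 -1.6158]
-0.1 [0.1429] [-1.351   0.2349  1.9206 -0.8364]
0 [0.1437] [-0.5624 -0.7461  1.3441 -0.0459]
0.1 [0.1445] [ 0.2298 -1.5298  0.562   0.7486]
```

```bash
python3 -m pendant '[[0,0,0,0,0,0,1],[0,0,0,0,0,0,1],[0,0,0,0,0,0,1],[0,0,0,0,0,0,1],[0,-0.3,0.4,0,0,0,1],[0,-0.45,0.6,0,0,0,1],[0,-0.5,0.65,0,0,0,1],[0,-0.6,0.7,0,0,0,1],[0,-0.6,0.7,0,0,0,1],[0,-0.4,0.5,0,0,0,1]]'; python3 - <<'E'
from h import *
print(np.round(env.sense()['q'],3))
E
```

```text
time_s: 7.77
tool_pos: [0.5947, 0.0802, 0.1871]
eef_rot: [[-1.0, -0.019, 0.014], [-0.006, 0.776, 0.631], [-0.023, 0.631, -0.776]]
contact_force: [0.1, 0.7, -0.1]
width: 1.003
[ 0.143  0.343  0.038  1.719 -0.719  1.292  2.046]
```

```bash
cat > blk.py <<'E'
from h import *
from scipy.optimize import minimize
def run(z0=.0135,guess=(.455,-.226,.09),pick=None):
    T={};C={}
    for k in('scene','top'):
        C[k]=cap(k); g=proj(C[k],(guess[0],guess[1],z0+.01)); best=None
        for r in env.trace(k,'block_mid'):
            b=r['box']
            if b[0]-3<g[0]<b[2]+3 and b[1]-3<g[1]<b[3]+3: best=r;break
        if best is None: print('none',k); continue
        print(k,best['box'],round(best['confidence'],2)); T[k]=best['region'].astype(np.float32)
    def ren(c,p):
        x,y,a=p;e=np.array([np.cos(a),np.sin(a)]);f=np.array([-np.sin(a),np.cos(a)]) # e: width dir, f: length dir
        uv=[]
        for i in(-1,1):
            for j in(-1,1):
                q=np.array([x,y])+i*.0175*e+j*.043*f
                for z in(-.0135,.0135): uv.append(proj(c,(*q,z0+z)))
        m=np.zeros((1600,2560),np.uint8)
        cv2.fillConvexPoly(m,cv2.convexHull(((np.array(uv)+.5)*4).astype(np.float32)).round().astype(np.int32),255); return m
    for ks in [(k,) for k in T]+[tuple(T)]:
        cost=lambda p:sum(np.abs(cv2.resize(ren(C[k],p),(640,400),interpolation=cv2.INTER_AREA)/255.-T[k]).sum() for k in ks)
        p0=np.array(guess); r=minimize(cost,p0,method='Nelder-Mead',options=dict(initial_simplex=np.array([p0]+[p0+d for d in np.diag([.006,.006,.1])]),maxfev=150))
        print(ks,round(r.fun,1),np.round(r.x,4))
    return C
if __name__=='__main__':
    C=run()
    cv2.imwrite('pics/s5.png',C['scene']['frame'][:,:,::-1])
E
python3 blk.py; python3 prof.py | tail -6; python3 flat.py f5
```

```text
scene [353.1, 324.5, 384.7, 366.8] 0.97
none top
('scene',) 62.7 [ 0.4542 -0.2282 -0.1397]
('scene',) 62.7 [ 0.4542 -0.2282 -0.1397]
meas [0.1192 0.1257 0.1627 0.1688] 196.48955 [(np.float64(-0.017082695249233493), np.float64(-0.02361475392025908), np.float32(71.82011), np.float32(125.69617)), (np.float64(0.019911264967059902), np.float64(0.026046502608689508), np.float32(89.95625), np.float32(125.476425))]
fit [0.144  0.0357] [-0.2309 -1.031   1.0688  0.1904]
-0.2 [0.1421] [-2.0802  1.4212  2.2665 -1.6632]
-0.1 [0.1429] [-1.3025  0.253   1.9013 -0.8837]
0 [0.1437] [-0.5139 -0.728   1.3249 -0.0932]
0.1 [0.1445] [ 0.2783 -1.5116  0.5428  0.7014]
('top',) [647] 23.6 [0.6002 0.1448 0.0034 0.0543]
('scene',) [784] 419.5 [ 0.5996  0.1416  0.0159 -0.0719]
('top', 'scene') [647, 784] 478.3 [ 0.5992  0.1408 -0.0034 -0.1689]
```

View pics/s5.png

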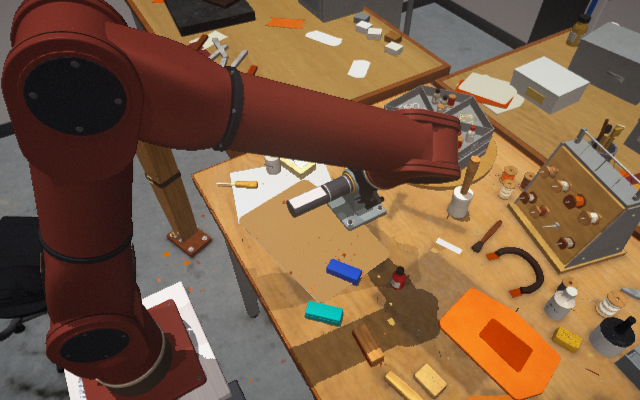

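View pics/f5.png

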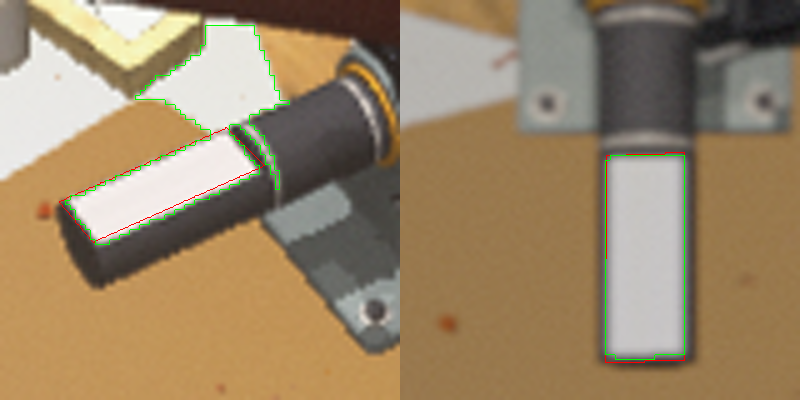

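```bash
python3 - <<'E'
from prof import *
from scipy.special import erf
ys,v,c=prof()
def model(p):
    y0,th,s,bg1,d1,f,d2,bg2=p
    e=(pred(c,y0,th)-.1428)
    lv=[bg1,d1,f,d2,bg2]; o=np.full(len(ys),float(bg1))
    for k in range(4): o+= (lv[k+1]-lv[k])*.5*(1+erf((ys-e[k])/(abs(s)*2**.5)))
    return o
for t in(-.1,0.,.1):
    r=least_squares(lambda p:model(p)-v,[.143,t,.002,121,60,192,70,121],x_scale=[.001,.05,.001,5,5,5,5,5]); print(r.cost,np.round(r.x,4))
    r2=least_squares(lambda p:model([p[0],t,*p[1:]])-v,[.143,.002,121,60,192,70,121],x_scale=[.001,.001,5,5,5,5,5]); print(' fixed',t,r2.cost,np.round(r2.x[:2],4))
import blk
blk.run(guess=(.455,-.226,-.09))
E
```

```text
1873.3434694447562 [ 1.422000e-01 -1.260000e-01  2.400000e-03  1.284902e+02  7.634020e+01
  1.957184e+02  1.194590e+01  1.270901e+02]
 fixed -0.1 1893.1037599362749 [0.1425 0.0024]
1873.343470088545 [ 1.422000e-01 -1.260000e-01  2.400000e-03  1.284902e+02  7.634010e+01
  1.957184e+02  1.194620e+01  1.270901e+02]
 fixed 0.0 2045.645951790677 [0.1436 0.0026]
1316.4109603194863 [ 1.462000e-01  2.407000e-01  2.500000e-03  1.259526e+02 -4.207110e+01
  1.963589e+02  9.430210e+01  1.285713e+02]
 fixed 0.1 1847.4668209191395 [0.1447 0.0026]
scene [351.8, 324.7, 384.3, 364.5] 0.84
top [438.4, 221.8, 451.8, 234.1] 0.83
('scene',) 67.5 [ 0.4537 -0.2288 -0.1037]
('top',) 256.6 [ 0.4565 -0.216  -0.0889]
('scene', 'top') 365.6 [ 0.4547 -0.2259 -0.0951]
```

```bash
cat > sc.py <<'E'
from h import *
from scipy.optimize import least_squares
np.set_printoptions(precision=4,suppress=True)
def go():
    res={}
    for k in('scene','top'):
        c=cap(k); g=c['frame'][:,:,2].astype(np.float32)  # blue: brown is dark
        xs=np.linspace(.470,.525,50); ys=np.arange(.10,.19,.0005)
        U=np.array([[proj(c,(x,y,.121)) for y in ys] for x in xs],np.float32)
        v=cv2.remap(g,U[...,0],U[...,1],cv2.INTER_LINEAR).mean(0)
        fl=v[np.abs(ys-.1435)<.008].mean(); mid=np.argmin(abs(ys-.1435)); e=[]
        for s in(-1,1):
            i=mid
            seg=v[mid:mid+s*65:s]; lo=seg.min(); h=(fl+lo)/2; j=np.argmax(seg<h)
            yy=ys[mid:mid+s*65:s]; e.append(yy[j-1]+(yy[j]-yy[j-1])*(seg[j-1]-h)/(seg[j-1]-seg[j]))
        print(k,'edges on z=.121',np.array(e),'width',e[1]-e[0],'fl',fl)
        res[k]=(c,e)
    def pr(c,y0,z0,th):
        out=[]
        for w in(-.0192,.0192):
            P=np.array([.4975,y0+w*np.cos(th)-.016*np.sin(th),z0+w*np.sin(th)+.016*np.cos(th)])
            o=-np.array(c['R']).T@c['t']; d=P-o; s=(.121-o[2])/d[2]; Q=o+d*s
            out.append(Q[1])
        return np.array(out)
    # edges fit: unknown y0 per-camera small offsets, theta
    f=lambda p:np.r_[(pr(res['scene'][0],p[0],.105,p[2])-res['scene'][1])*1e3,(pr(res['top'][0],p[1],.105,p[2])-res['top'][1])*1e3]
    r=least_squares(f,[.1435,.1435,0]);print('y0s,y0t,th',r.x,r.fun)
    for t in(-.15,-.1,-.05,0,.05,.1): print(t,'scene pred width',np.diff(pr(res['scene'][0],.1435,.105,t))*1e3,'mid',pr(res['scene'][0],.1435,.105,t).mean())
go()
E
python3 sc.py
```

```text
scene edges on z=.121 [0.1226 0.158 ] width 0.03538730566923097 fl 232.10922
top edges on z=.121 [0.1245 0.1618] width 0.03729802181324533 fl 195.07849
y0s,y0t,th [ 0.1388  0.1416 -0.097 ] [ 0.0611 -0.0614 -0.3629  0.3643]
-0.15 scene pred width [33.3676] mid 0.14568944104056536
-0.1 scene pred width [35.139] mid 0.14499279012696992
-0.05 scene pred width [36.818] mid 0.14426238600075414
0 scene pred width [38.4] mid 0.14349999999999996
0.05 scene pred width [39.8806] mid 0.14270747705300257
0.1 scene pred width [41.2556] mid 0.14188673185174927
```

```bash
cat > joint.py <<'E'
from h import *
from scipy.optimize import least_squares
np.set_printoptions(precision=4,suppress=True)
C={k:cap(k,{'scene':'s6','top':'t6'}[k]) for k in('scene','top')}
def edges(c,img,x0,x1,ctr):
    g=img[:,:,2].astype(np.float32); xs=np.linspace(x0,x1,50); ys=np.arange(.09,.2,.0005)
    U=np.array([[proj(c,(x,y,.121)) for y in ys] for x in xs],np.float32)
    v=cv2.remap(g,U[...,0],U[...,1],cv2.INTER_LINEAR).mean(0); mid=np.argmin(abs(ys-ctr)); fl=v[mid-10:mid+10].mean();e=[]
    for s in(-1,1):
        seg=v[mid:mid+s*60:s]; yy=ys[mid:mid+s*60:s]; i=np.argmax(seg<fl*.55) or 40; lo=seg[:i+14].min(); h=(fl+lo)/2;j=np.argmax(seg<h)
        e.append(yy[j-1]+(yy[j]-yy[j-1])*(seg[j-1]-h)/(seg[j-1]-seg[j]))
    return np.array(e)
def pr(c,y0,th,b):
    out=[]
    for w in(-.0192+b,.0192-b):
        P=np.array([.4975,y0+w*np.cos(th)-.016*np.sin(th),.105+w*np.sin(th)+.016*np.cos(th)])
        o=-np.array(c['R']).T@c['t']; d=P-o; out.append((o+d*(.121-o[2])/d[2])[1])
    return np.array(out)
ims={(k,n):cv2.imread(f'pics/{k[0]}{n}.png')[:,:,::-1] for k in C for n in(3,6)}
E={}
for (k,n),im in ims.items():
    E[k,n]=edges(C[k],im,.470,.525,.1435+(.003 if n==3 else 0)); print(k,n,E[k,n],np.diff(E[k,n])*1e3)
def f(p):
    y0={'scene':p[0],'top':p[1]};b={'scene':p[2],'top':p[3]};th={6:p[4],3:p[4]-.328}
    return np.concatenate([(pr(C[k],y0[k],th[n],b[k])-E[k,n])*1e3 for k,n in E])
r=least_squares(f,[.1435,.1435,0,0,0],x_scale=[.001,.001,.001,.001,.05]);print(r.x,r.fun)
for t in(-.15,-.1,-.05,0,.05,.1):
    q=least_squares(lambda p:f([*p,t]),[.1435,.1435,0,0],x_scale=.001); print(t,round(q.cost,3),q.x*1e3)
E
python3 joint.py
```

```text
scene 3 [0.1324 0.1571] [24.7116]
scene 6 [0.1227 0.158 ] [35.2961]
top 3 [0.1306 0.1652] [34.6225]
top 6 [0.1245 0.1618] [37.3116]
[0.1405 0.1432 0.0017 0.0006 0.0141] [ 0.0608 -0.0387 -0.0461  0.0234  0.0869  0.1761 -0.0911 -0.1711]
-0.15 3.284 [138.5368 140.7773  -2.0076  -0.299 ]
-0.1 1.466 [139.0955 141.5036  -0.6799   0.0346]
-0.05 0.454 [139.6959 142.2427   0.4648   0.3132]
0 0.06 [140.3366 142.9926   1.4559   0.5405]
0.05 0.152 [141.0157 143.7513   2.3173   0.7189]
0.1 0.633 [141.7316 144.5168   3.0681   0.8508]
```

```bash
python3 -m pendant '[[0,-0.4,0.8,-6.5,0,0,1],[-0.2,-0.6,0.8,-6.5,0,0,1],[-0.3,-0.7,0.5,-6.5,0,0,1],[-0.3,-0.7,0,-6.5,0,0,1],[-0.3,-0.7,0,-6.5,0,0,1],[-0.3,-0.7,0,-6.5,0,0,1],[-0.3,-0.7,0,0,0,-7,1],[-0.3,-0.7,0,0,0,-7,1],[-0.3,-0.7,0,0,0,-7,1],[-0.3,-0.7,0,0,0,-7,1]]'
```

```text
time_s: 9.4
tool_pos: [0.5298, -0.0852, 0.2413]
eef_rot: [[-0.884, 0.466, 0.01], [0.466, 0.884, -0.035], [-0.025, -0.026, -0.999]]
contact_force: [-0.4, -0.5, -0.0]
width: 1.001
```

```bash
python3 -m pendant '[[-0.3,-0.6,0,0,0,-7,1],[-0.3,-0.6,0,0,0,-7,1],[-0.3,-0.6,0,0,0,-7,1],[-0.3,-0.6,0,0,0,-7,1],[-0.3,-0.6,0,0,0,-7,1],[-0.3,-0.6,0,0,0,-7,1],[-0.2,-0.6,0,0,0,-7,1],[-0.2,-0.5,0,0,0,-7,1]]'
```

```text
time_s: 10.07
tool_pos: [0.4707, -0.2082, 0.2425]
eef_rot: [[-0.084, 0.996, -0.022], [0.996, 0.083, -0.027], [-0.025, -0.024, -0.999]]
contact_force: [0.1, 0.5, 0.4]
width: 1.001
```

```bash
python3 -m pendant '[[-0.3,-0.35,-0.7,0.8,-0.7,-5.2,1],[-0.3,-0.35,-0.9,0.8,-0.6,-5.1,1],[0,0,-0.9,0,0,0,1],[0,0,-0.9,0,0,0,1],[0,0,-0.8,0,0,0,1],[0,0,0,0,0,0,1]]'; python3 - <<'E'
from h import *
cap('scene','s7');cap('top','t7')
a=cv2.imread('pics/s7.png')[240:400,290:460];b=cv2.imread('pics/t7.png')[150:310,370:540]
cv2.imwrite('pics/c7.png',np.hstack([cv2.resize(a,(400,376)),cv2.resize(b,(400,376))]))
E
```

```text
time_s: 10.57
tool_pos: [0.4537, -0.2312, 0.1363]
eef_rot: [[0.122, 0.992, 0.006], [0.992, -0.122, 0.003], [0.004, 0.006, -1.0]]
contact_force: [-1.8, 0.3, 0.2]
width: 0.999
```

View pics/c7.png

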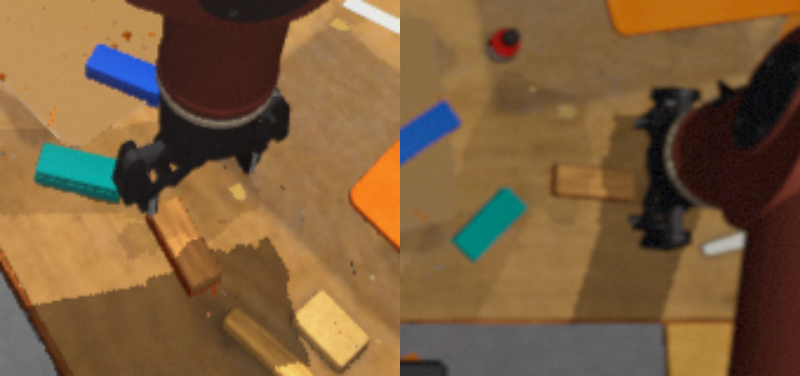

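```bash
python3 -m pendant '[[0,0.1,-0.8,0,0,1,1],[0,0.1,-0.9,0,0,0,1],[0,0,-0.9,0,0,0,1],[0,0,-0.9,0,0,0,1],[0,0,-0.7,0,0,0,1],[0,0,-0.4,0,0,0,1],[0,0,0,0,0,0,1]]'
```

```text
time_s: 11.25
tool_pos: [0.4659, -0.2285, 0.034]
eef_rot: [[0.101, 0.994, 0.031], [0.995, -0.1, -0.003], [-0.0, 0.031, -1.0]]
contact_force: [-0.2, 0.7, 0.2]
width: 1.0
```

```bash
python3 -m pendant '[[-0.3,0.05,0,0,1,0,1],[-0.2,0.05,0,0,0.8,0,1],[-0.1,0,-0.5,0,0.2,0,1],[-0.1,0,-0.5,0,0.2,0,1],[0,0,0,0,0,0,1]]'
```

```text
time_s: 11.67
tool_pos: [0.4509, -0.2269, 0.013]
eef_rot: [[0.1, 0.995, -0.004], [0.995, -0.1, -0.005], [-0.006, -0.003, -1.0]]
contact_force: [0.1, 0.6, -0.3]
width: 1.002
```

```bash
python3 -m pendant '[[0.1,0,-0.2,0,0,0,1],[0.05,0,-0.2,0,0,0,1],[0,0,0,0,0,0,1]]'; python3 -m pendant '[[0,0,0,0,0,0,-1],[0,0,0,0,0,0,-1],[0,0,0,0,0,0,-1],[0,0,0,0,0,0,-1],[0,0,0,0,0,0,-1],[0,0,0,0,0,0,-1],[0,0,0,0,0,0,-1]]' 30
```

```text
time_s: 11.92
tool_pos: [0.4548, -0.2269, 0.0018]
eef_rot: [[0.1, 0.995, -0.004], [0.995, -0.1, -0.005], [-0.006, -0.003, -1.0]]
contact_force: [-0.9, 0.0, -0.0]
width: 1.001
time_s: 12.5
tool_pos: [0.4554, -0.2272, 0.0023]
eef_rot: [[0.1, 0.995, -0.003], [0.995, -0.1, -0.006], [-0.006, -0.003, -1.0]]
contact_force: [-0.4, -0.2, -0.1]
width: 0.392
```

```bash
python3 -m pendant '[[0,0,0.5,0,0,0,-1],[0,0,0.8,0,0,0,-1],[0,0,0.9,0,0,0,-1],[0,0,0.9,0,0,0,-1],[0,0,0.9,0,0,0,-1],[0,0,0.9,0,0,0,-1],[0,0,0.9,0,0,0,-1],[0,0,0.9,0,0,0,-1],[0,0,0.8,0,0,0,-1],[0,0.4,0.7,0,0,0,-1]]'; python3 -m pendant '[[0.1,0.7,0,0,0,7,-1],[0.1,0.8,0,0,0,7,-1],[0.1,0.9,0,0,0,7,-1],[0.1,0.9,0,0,0,7,-1],[0.1,0.9,0,0,0,7,-1],[0.2,0.9,0,0,0,7,-1],[0.2,0.9,0,0,0,7,-1],[0.2,0.9,0,0,0,7,-1],[0.2,0.9,0,0,0,7,-1],[0.2,0.9,0,0,0,7,-1]]'; python3 - <<'E'
from h import *
cap('scene','s8');cap('top','t8')
E
```

```text
time_s: 13.33
tool_pos: [0.449, -0.217, 0.2121]
eef_rot: [[0.103, 0.995, -0.013], [0.995, -0.103, -0.004], [-0.005, -0.013, -1.0]]
contact_force: [-0.1, 0.1, -0.2]
width: 0.392
time_s: 14.17
tool_pos: [0.4867, 0.0047, 0.2186]
eef_rot: [[-0.909, 0.416, 0.008], [0.416, 0.909, -0.006], [-0.009, -0.003, -1.0]]
contact_force: [0.3, -0.2, -0.6]
width: 0.394
```

View pics/s8.png

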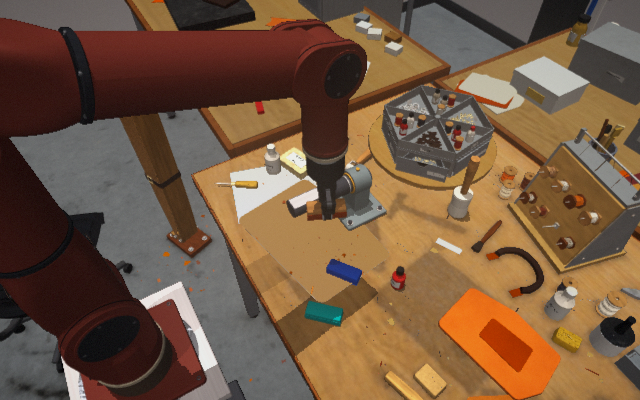

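```bash
python3 -m pendant '[[0.2,0.8,0,0,0,6,-1],[0.2,0.9,0,0,0,6,-1],[0.2,0.9,0,0,0,6,-1],[0.2,0.9,0,0,0,6,-1],[0.1,0.9,0,0,0,0,-1],[0,0.7,0,0,0,0,-1],[0,0,0,0,0,0,-1]]'; python3 - <<'E'
from h import *
cap('scene','s9');cap('top','t9')
a=cv2.imread('pics/s9.png')[120:280,230:400];b=cv2.imread('pics/t9.png')[100:260,230:400]
cv2.imwrite('pics/c9.png',np.hstack([cv2.resize(a,(400,376)),cv2.resize(b,(400,376))]))
E
```

```text
time_s: 14.85
tool_pos: [0.5092, 0.1364, 0.218]
eef_rot: [[-1.0, -0.001, 0.009], [-0.001, 1.0, -0.003], [-0.009, -0.003, -1.0]]
contact_force: [-1.0, 0.6, -0.1]
width: 0.391
```

View pics/c9.png

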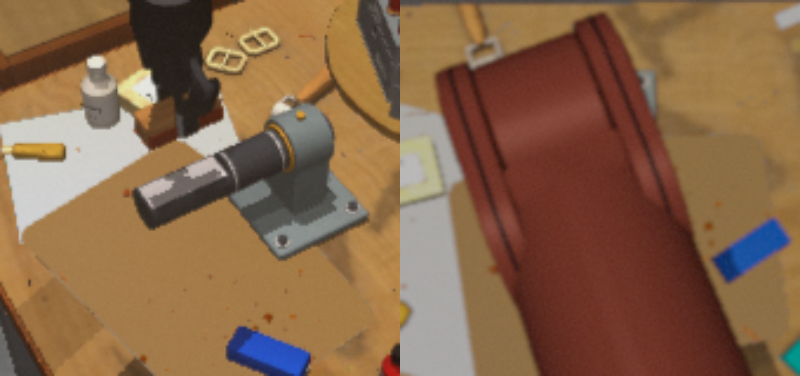

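```bash
python3 -m pendant '[[0.1,0.15,-0.6,0,-0.3,0,-1],[0.05,0.1,-0.8,0,-0.2,0,-1],[0,0,-0.8,0,0,0,-1],[0,0,-0.6,0,0,0,-1],[0,0,-0.3,0,0,0,-1],[0,0,0,0,0,0,-1]]'
```

```text
time_s: 15.45
tool_pos: [0.5149, 0.1291, 0.1392]
eef_rot: [[-1.0, 0.018, 0.021], [0.018, 1.0, -0.008], [-0.022, -0.007, -1.0]]
contact_force: [0.1, -0.6, -0.2]
width: 0.392
```

```bash
python3 -m pendant '[[-0.05,0.25,0,0.3,0.6,0.5,-1],[-0.05,0.25,0,0.2,0.6,0.4,-1],[0,0.05,0,0,0,0,-1],[0,0,0,0,0,0,-1]]'
```

```text
time_s: 15.78
tool_pos: [0.5135, 0.1423, 0.1419]
eef_rot: [[-1.0, 0.004, 0.001], [0.004, 1.0, 0.002], [-0.001, 0.002, -1.0]]
contact_force: [-0.6, -0.6, -0.7]
width: 0.392
```

Level and centred. Now lowering in small steps, watching the force.

```bash
python3 -m pendant '[[0,0,-0.2,0,0,0,-1],[0,0,-0.2,0,0,0,-1],[0,0,-0.15,0,0,0,-1],[0,0,0,0,0,0,-1]]'
```

```text
time_s: 16.12
tool_pos: [0.5146, 0.1431, 0.1285]
eef_rot: [[-1.0, 0.004, 0.004], [0.004, 1.0, 0.004], [-0.004, 0.004, -1.0]]
contact_force: [0.7, 0.3, -0.3]
width: 0.39
```

```bash
python3 -m pendant '[[0,0,-0.12,0,0.1,0,-1],[0,0,-0.1,0,0,0,-1],[0,0,0,0,0,0,-1]]'; python3 -m pendant '[[0,0,-0.06,0,0.1,0,-1],[0,0,0,0,0,0,-1]]'
```

```text
time_s: 16.37
tool_pos: [0.5146, 0.1431, 0.1228]
eef_rot: [[-1.0, 0.004, 0.002], [0.004, 1.0, 0.004], [-0.002, 0.004, -1.0]]
contact_force: [-2.1, -1.0, 4.1]
width: 0.395
time_s: 16.53
tool_pos: [0.5148, 0.1432, 0.1233]
eef_rot: [[-1.0, 0.004, 0.001], [0.004, 1.0, 0.004], [-0.001, 0.004, -1.0]]
contact_force: [0.3, 0.0, -0.9]
width: 0.392
```

```bash
python3 -m pendant '[[0,0,-0.15,0,0,0,-1],[0,0,-0.1,0,0,0,-1]]'; python3 -m pendant '[[0,0,-0.1,0,0,0,-1]]'
```

```text
time_s: 16.7
tool_pos: [0.5157, 0.1434, 0.1218]
eef_rot: [[-1.0, 0.004, 0.003], [0.004, 1.0, 0.005], [-0.003, 0.005, -1.0]]
contact_force: [-16.4, -4.7, 30.9]
width: 0.392
time_s: 16.78
tool_pos: [0.5157, 0.1433, 0.1218]
eef_rot: [[-1.0, 0.004, 0.004], [0.004, 1.0, 0.005], [-0.004, 0.005, -1.0]]
contact_force: [-14.3, -4.0, 29.5]
width: 0.394
```

```bash
python3 -m pendant '[[0,0,0,0,0,0,-1],[0,0,0,0,0,0,-1]]'; python3 -m pendant '[[0,0,0,0,0,0,-0.1],[0,0,0,0,0,0,0.2],[0,0,0,0,0,0,0.6],[0,0,0,0,0,0,1],[0,0,0,0,0,0,1],[0,0,0,0,0,0,1]]'
```

```text
time_s: 16.95
tool_pos: [0.516, 0.1434, 0.123]
eef_rot: [[-1.0, 0.004, 0.006], [0.004, 1.0, 0.005], [-0.005, 0.006, -1.0]]
contact_force: [0.1, 0.0, -0.5]
width: 0.394
time_s: 17.45
tool_pos: [0.5156, 0.1431, 0.1211]
eef_rot: [[-1.0, 0.004, 0.004], [0.004, 1.0, 0.005], [-0.004, 0.005, -1.0]]
contact_force: [-1.3, -0.1, -0.0]
width: 1.001
```

```bash
python3 -m pendant '[[0,0,0.4,0,0,0,1],[0,0,0.7,0,0,0,1],[0,0,0.9,0,0,0,1],[0,0,0.9,0,0,0,1],[0,0,0.9,0,0,0,1],[0,0,0.9,0,0,0,1],[0,0,0.9,0,0,0,1],[0,-0.5,0.5,0,0,0,1],[0,-0.9,0.2,0,0,0,1],[0,-0.9,0,0,0,0,1]]'; python3 -m pendant '[[0,-0.9,0,0,0,0,1],[0,-0.9,0,0,0,0,1],[0,-0.9,0,0,0,0,1],[0,-0.9,0,0,0,0,1],[0,-0.9,0,0,0,0,1],[0,-0.9,0,0,0,0,1],[0,-0.9,0,0,0,0,1],[0,-0.9,0,0,0,0,1],[0,-0.6,0,0,0,0,1],[0,0,0,0,0,0,1]]'; python3 - <<'E'
from h import *
cap('scene','s10');cap('top','t10')
a=cv2.imread('pics/s10.png')[140:240,260:360];b=cv2.imread('pics/t10.png')[120:240,250:370]
cv2.imwrite('pics/c10.png',np.hstack([cv2.resize(a,(400,400),interpolation=2),cv2.resize(b,(400,400),interpolation=2)]))
import blk
blk.run(z0=.1345,guess=(.5145,.143,1.571))
for q in['glue_bottle','paint_bottle','awl']:
    for k in('scene','top'):
        r=env.spot_point(k,q)
        if r: print(q,k,np.round(r[0]['location'],1),round(r[0]['confidence'],2))
E
```

```text
time_s: 18.28
tool_pos: [0.5125, 0.0889, 0.292]
eef_rot: [[-1.0, -0.005, 0.004], [-0.005, 1.0, 0.006], [-0.004, 0.006, -1.0]]
contact_force: [-0.0, 0.1, 0.4]
width: 1.002
time_s: 19.12
tool_pos: [0.5105, -0.1201, 0.3031]
eef_rot: [[-1.0, -0.001, 0.015], [-0.001, 1.0, 0.007], [-0.015, 0.007, -1.0]]
contact_force: [0.1, -1.0, 0.1]
width: 1.0
scene [289.8, 178.4, 326.9, 205.7] 0.78
top [303.7, 182.9, 314.5, 219.2] 0.7
('scene',) 81.6 [0.5146 0.1417 1.6356]
('top',) 106.5 [0.5126 0.1471 1.5703]
('scene', 'top') 207.5 [0.5162 0.1457 1.5904]
glue_bottle scene [272.7 169.7] 0.71
glue_bottle top [219.9 200.4] 0.54
paint_bottle scene [398.7 283.2] 0.71
paint_bottle top [411.3 170.8] 0.68
awl scene [236.8 186.8] 0.76
awl top [217.5 250.8] 0.71
```

View pics/c10.png

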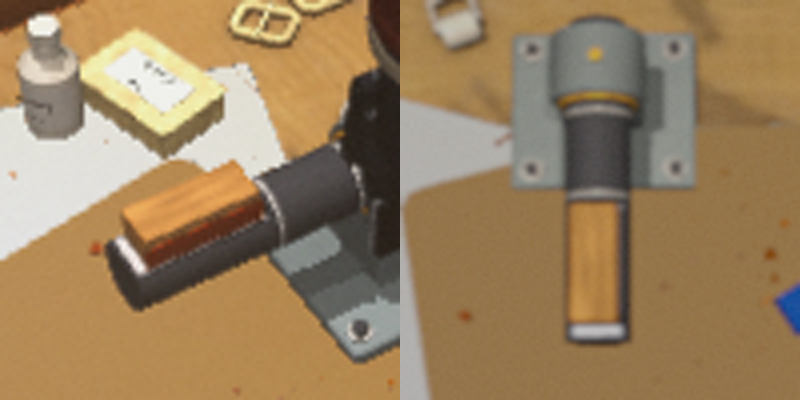

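View pics/s10.png

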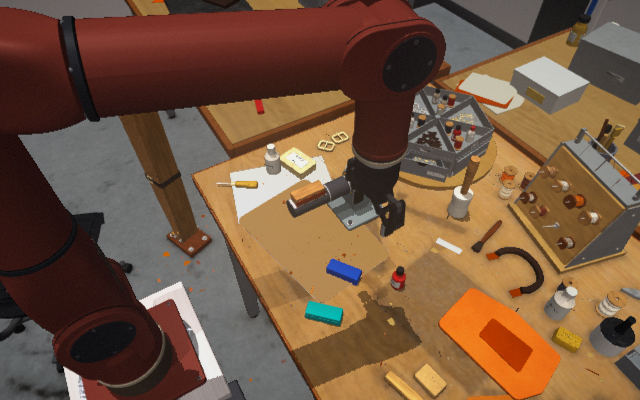

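```bash
python3 - <<'E'
from h import *
np.set_printoptions(precision=4,suppress=True)
src=open('joint.py').read().split("ims=")[0].replace("'s6'","'s11'").replace("'t6'","'t11'")
exec(src)
for n in (6,11):
    for k in C: 
        im=cv2.imread(f'pics/{k[0]}{n}.png')[:,:,::-1]; e=edges(C[k],im,.4655,.4695,.1425); print(n,k,e,np.diff(e))
a=cv2.imread('pics/s11.png')[172:218,282:332];b=cv2.imread('pics/t11.png')[175:230,290:330]
cv2.imwrite('pics/c11.png',np.hstack([cv2.resize(a,(480,442),interpolation=0),cv2.resize(b,(320,442),interpolation=0)]))
E
```

```text
6 scene [0.1229 0.1575] [0.0347]
6 top [0.1246 0.1616] [0.0369]
11 scene [0.1229 0.1575] [0.0345]
11 top [0.1248 0.1616] [0.0369]
```

View pics/c11.png

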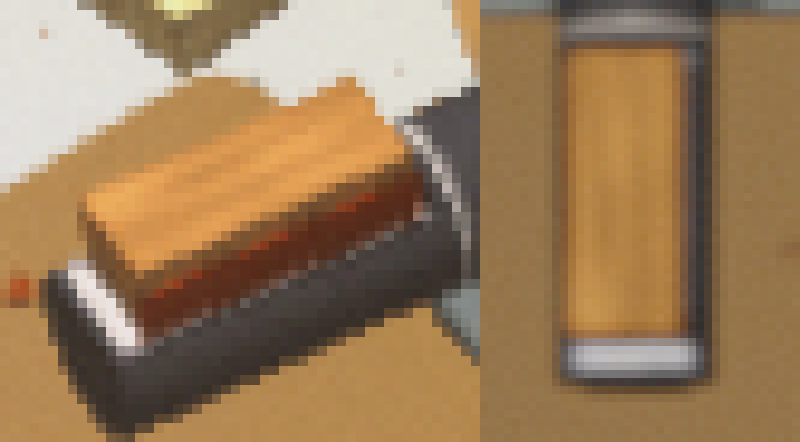

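```bash
python3 - <<'E'
from bench import env
print(env.job_done())
E
```

```text
the job is handed in; nothing more can be done
None
```

The mandrel's flat now faces up, the wooden sanding block lies lengthwise on it, and I handed the job in at about 20 s of the 64 s allowed. No verdict came back.

**What I did:** I gripped the round length of the bar from the left and turned it about 86° in one stroke. Then I let go, picked up the wood and red-brown block and laid it on the flat. I pressed it down briefly (about 31 N vertical at the wrist), released it and moved the arm well clear.

**Last checks:**
- **Flat angle:** about 0.01 rad from straight up, from a joint fit of both cameras before and after the final part of the turn. The flat's edges in the pictures did not move when the block was placed.
- **Block position:** along the bar, both cameras put the block within about 4 mm of the middle of the flat. Across it they gave y = 0.142 m and 0.147 m, against about 0.143 m for the bar's axis. In the picture it looks flush and 0 to 2 mm off centre.
- **Bystanders:** the networks found the bottles and awl where they started, within about 4 pixels. The arm stayed clear of them.

**What disagreed:**
- Earlier single-picture fits of the flat's angle scattered between about -0.17 and +0.24 rad. I relied on the joint fit because its residuals were under 0.2 mm and it matched the turn measured at the tool.
- The scene camera read positions across the bar about 3 mm lower than the top camera.
- The scene-only fit put the block 0.06 rad off lengthwise, and the top camera showed no angle error. Both are well inside the 0.2 rad limit.

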